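Pack the painter's field box in layers and clamp it

TASK

Pack the wooden field box: lay the long metal paint tin flat in the recess in its bottom, then lay the wooden palette over it, flush on its ledges with its tongue through the notch in the side wall, and press the raised hold-down lever down over the tongue until it snaps and stays down. Lower the things in rather than dropping them, and leave the small square tin and the ink jar where they are.

Things in the scene. Friction and masses are not known exactly. Their poses are not given: they have to be found in the camera images.
- field_box: Open wooden box with brass corners, fixed to the table, 172 (x) x 136 (y) x 45 mm high, walls 8 mm, floor 8 mm. Origin: centre of its underside, on the table; x along its long side, z up. Four light-wood corner blocks and two end ledges (tops 33 mm above the table) surround the tin's recess and carry the palette. The hold-down lever is outside its +y wall.
- recess (a point): Centre of the recess floor, 8 mm above the table: place of the tin's origin. Axes as the box. The recess is 132 (x) x 60 (y) mm, 25 mm deep, with a finger scoop at the middle of each long side (44 mm along x, 30 mm towards +y and -y, open down to the floor).
- palette_seat (a point): Point at ledge height (33 mm above the table) over the box's centre: place of the palette's origin. Axes as the box. Here the inside is 156 (x) x 120 (y) mm, and the walls rise 12 mm above it. The +y wall has a notch for the palette's tongue, from x -51 to -13 mm, cut from the top down to ledge height.
- lever_pivot (a point): Hinge axis of the hold-down lever: 70 mm towards box +x, 81 mm towards box +y, 50 mm above the table. The hinge axis is parallel to box y.
- thumb_pad (a point): Middle of the top face of the lever's black thumb pad (34 x 26 x 6 mm), 113 mm along the lever from the hinge and 10 mm above the lever's centre line (measured square to the lever).
- clamp_lever (a joint): Hold-down lever angle, rad. Steel bar 14 mm wide, 12 mm thick, 120 mm long from its hinge towards box -x. At 0 it stands raised, 1.0 rad above level, its top 160 mm above the table; at 1.0 (fully down) it lies level over the palette's tongue, 3 mm clear. A spring pushes it up (at most 6 N at the pad) until 0.6; past that it snaps down to 1.0 by itself and stays.
- paint_tin: Closed long flat aluminium paint tin 124 (x) x 52 (y) x 22 mm high, white panel on its lid, 160 g. Origin: centre of its underside. Either end may face either way. (The square tin is not it.)
- palette: Flat wooden palette board 148 (x) x 112 (y) x 8 mm, paint dabs on top, 200 g. Origin: centre of the board's underside. On top a grip bar along x, 80 x 16 mm, 28 mm high above the board, over the centre. A tongue 30 mm wide (x -47 to -17 mm) sticks out 36 mm beyond its +y edge. In the box its axes point as the box's.
- square_tin: Bystander: square tin 54 x 54 x 22 mm. Origin: centre of underside.
- ink_jar: Bystander: small amber jar, 42 mm across, 55 mm high. Origin: centre of underside.

How it is judged:
By the outcome, as a careful person would: the job done as asked, in the order asked, and still so for the second after the job is handed in, with the robot touching nothing.
It also fails if it takes over 72 s, if anything falls off the work surface, if the arm or the gripper's body presses on something with over 40 N, if the wrist force passes 120 N, or if a joint passes its speed limit or range.

ROBOT

A 6-joint arm with a two-finger parallel gripper is mounted at the origin on the work surface. World frame = base frame: x ahead of the robot, y to its left, z up, the work surface at z = 0. Lengths are in mm, angles in rad, forces in N, time in s.
With the tool pointing down it reaches from about 400 to 925 mm from the base axis. Payload 12.5 kg.
Tool frame: the origin (TCP) lies between the finger pads; the fingertips stand 19 mm ahead of it and the grasp point (between the pads) is the TCP (env.tips_ahead is the distance from the TCP to the fingertips, in mm); z points along the fingers, y is the line along which they close (so a half turn about z gives the same grasp; the last joint's range is limited). The gripper opens to 95 mm and grips with 3 to 60 N. Pads are 20 mm wide; open, the fingers measure 119 mm over their backs; the gripper's body (75 mm by 180 mm) begins 59 mm behind the grasp point.
Start: joints at [1.162, 0.491, 1.559, -0, 1.092, -0.106], TCP at [186.354, 596.588, 233.661] pointing down, gripper open.
Joint ranges: [-3.1, 3.1], [-0.84, 2.19], [0.05, 2.79], [-1.13, 4.28], [0.06, 2.93], [-2.69, 2.69]. Speed limits (rad/s): [2.22, 2.22, 2.79, 3.14, 3.14, 3.14].

INTERFACE

Orientations are given as [roll, pitch, yaw] about the fixed x, y, z axes, in that order (R = Rz(yaw) Ry(pitch) Rx(roll)).
In Python, from cell import env gives the robot as it stands.
- The arm moves only by the shell command python3 -m crank 'ROWS'. ROWS is JSON, a list of rows, each a list of 5 numbers: the shift along the tool's x, y, z in mm, then the turn about the tool's z in degrees, then the finger opening in mm, from 0 to 95.1. In form: [[dx, dy, dz, yaw, grip], ...]. A call has 1 to 10 rows; each row is the pose to reach, as a shift and turn from the pose commanded when the call began, along the tool's axes at that moment; what a row does not reach only later rows make up. A row lasts 1/12 s, in which the tool goes at most 41.7 mm and 7.16 degrees, less where a joint would pass 70% of its speed; a pose out of reach is approached as far as the arm can. A call with a gripper value outside its range is refused whole. The fingers move at their own pace and stop on an object; the grip force is fixed at half the most. Time passes only in rows, so rows that repeat a pose let the fingers close. It gives the time, the measured TCP pose, the force, the opening and the grip force at its end, in the units of the state.
- env.state(): the state, without advancing time (a new reading comes with each control period).
- env.read_camera(name): name is "side" or "top" or "wrist"; returns a dict with "img" (384x512x3 uint8, blue, green, red), "K" (3x3 intrinsics, pixels), "pose" (4x4, takes a point from camera to world coordinates). Camera axes: x right, y down, z forward; pixel columns grow to the right and rows downward; lengths in mm; the calibration is good to about 2 mm. A picture is of the moment at which its call begins. There is no depth.
- env.job_done(): hands the job in; it is judged then, once.
The state is a dict: "t": time; "joints": joint angles; "qvel": joint speeds; "tau": joint torques, N m; "eef_pos": TCP position; "tcp_rot": TCP orientation; "ft_force": force on the tool from outside, world axes, zero at the start; "moment": the same for the moment, N m; "opening": opening from 0.0 (shut) to 1.0 (fully open); "grip_force": force on a finger pad.
Only numpy, scipy, OpenCV 4.12 (cv2) and the standard library are available. Lean on these libraries where they do the work, as an engineer would, in place of code of your own. Each camera call takes 0.05 s, during which the arm holds its last target. There are 200 camera calls.

## Working session

There is one attempt and no reset: what is moved stays moved. The work goes in short steps, Python scripts to look and compute and a shell command to move; the robot and the scene stay as the last step left them, time stands still between calls to the robot, and variables do not carry over. Pictures are saved under pics/ and viewed, at most 10 in all, crops included, and the job is handed in when it is done.

```bash
mkdir -p pics; ls; python3 - <<'E'
from cell import env
import cv2,numpy as np
s=env.state();print({k:np.round(v,3).tolist() for k,v in s.items()})
for n in("top","side","wrist"):
    c=env.read_camera(n);cv2.imwrite(f"pics/{n}0.png",c["img"]);print(n,np.round(c["K"],1).tolist(),np.round(c["pose"],3).tolist())
E
```

```text
pics
{'t': 0.0, 'joints': [1.162, 0.492, 1.559, -0.0, 1.092, -0.106], 'qvel': [0.002, -0.001, -0.0, 0.0, -0.001, 0.003], 'tau': [0.001, -61.265, -25.819, 0.069, 0.048, -0.0], 'eef_pos': [186.266, 596.35, 233.031], 'tcp_rot': [-3.14, -0.0, 2.839], 'ft_force': [0.786, 0.463, -0.417], 'moment': [0.005, -0.043, -0.044], 'grip_force': 0.0, 'opening': 1.004}
top [[371.6, 0.0, 256.1], [0.0, 371.6, 196.1], [0.0, 0.0, 1.0]] [[-0.026, -0.999, 0.03, 468.874], [-0.999, 0.027, 0.028, -6.231], [-0.029, -0.029, -0.999, 1077.15], [0.0, 0.0, 0.0, 1.0]]
side [[391.8, 0.0, 255.3], [0.0, 391.8, 196.4], [0.0, 0.0, 1.0]] [[0.868, -0.259, 0.424, 70.03], [-0.496, -0.469, 0.73, -739.094], [0.01, -0.844, -0.536, 662.712], [0.0, 0.0, 0.0, 1.0]]
wrist [[334.9, 0.0, 257.0], [0.0, 334.9, 191.5], [0.0, 0.0, 1.0]] [[0.299, 0.928, 0.224, 123.712], [0.954, -0.29, -0.071, 615.987], [-0.001, 0.235, -0.972, 383.69], [0.0, 0.0, 0.0, 1.0]]
```

```bash
python3 - <<'E'
import cv2
a=cv2.imread("pics/top0.png");cv2.imwrite("pics/top0b.png",cv2.resize(a,(800,600),interpolation=cv2.INTER_CUBIC))
E
```

```text
(no output)
```

View pics/top0b.png

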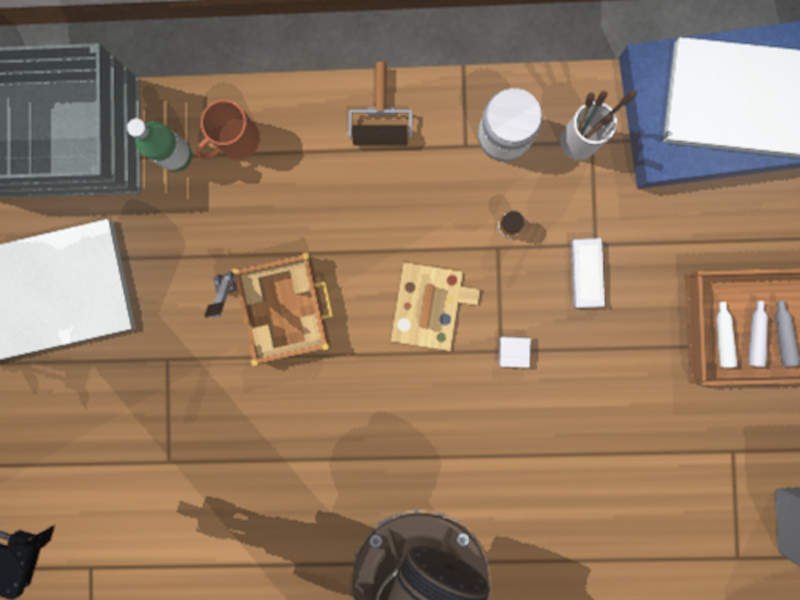

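View pics/side0.png

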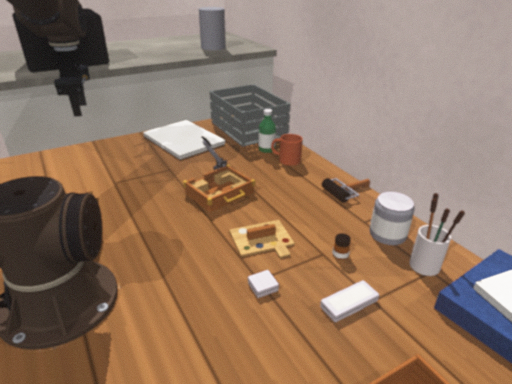

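The top view (800x600) shows the box at (282,308) with the lever on its left (world +y). The palette is at (430,307) with its tongue pointing right, so it needs about a half turn. The long tin is at (590,273), the square tin at (515,352) and the jar at (512,222). Next I'll measure them from the full-resolution top image.

```bash
cat > h.py <<'E'
import numpy as np,cv2
from cell import env
def onplane(c,uv,z):
    uv=np.atleast_2d(np.asarray(uv,float));d=np.c_[uv,np.ones(len(uv))]@np.linalg.inv(c["K"]).T@c["pose"][:3,:3].T
    o=c["pose"][:3,3];return (o+d*((z-o[2])/d[:,2])[:,None])[:,:2]
def proj(c,P):
    P=np.atleast_2d(P);q=(P-c["pose"][:3,3])@c["pose"][:3,:3]@c["K"].T;return q[:,:2]/q[:,2:]
def blob(c,mask,z,near=None):
    cs,_=cv2.findContours(mask.astype(np.uint8),cv2.RETR_EXTERNAL,cv2.CHAIN_APPROX_NONE)
    cs=[k for k in cs if cv2.contourArea(k)>60]
    for k in cs:
        w=onplane(c,k[:,0,:],z).astype(np.float32);(x,y),(a,b),an=cv2.minAreaRect(w)
        if b>a: a,b,an=b,a,an+90
        if near is None or np.hypot(x-near[0],y-near[1])<80: print("centre",round(x,1),round(y,1),"size",round(a,1),round(b,1),"long-axis yaw",round((an+90)%180-90,1))
E
python3 - <<'E'
from h import *
c=env.read_camera("top");im=c["img"];h=cv2.cvtColor(im,cv2.COLOR_BGR2HSV)
white=(h[...,1]<50)&(h[...,2]>170);white[:,:300]=0;white[:130]=0;white[245:]=0;white[:,430:]=0
print("tins");blob(c,white,22)
crop=im[150:245,120:320];cv2.imwrite("pics/c1.png",cv2.resize(crop,None,fx=4,fy=4,interpolation=cv2.INTER_CUBIC))
E
```

```text
tins
centre 413.1 -179.8 size 54.0 53.9 long-axis yaw -5.0
centre 553.1 -316.3 size 124.3 53.0 long-axis yaw 0.4
```

View pics/c1.png

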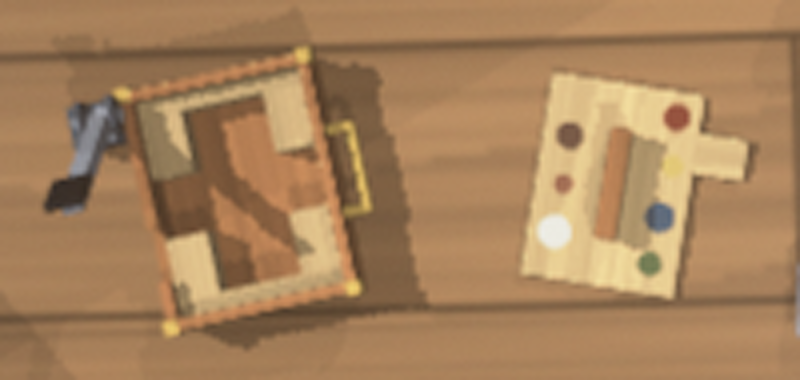

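The crop (4x, offset 120,150) shows the box's brass corners at (304,56), (123,96), (170,328) and (354,288). The palette corners are at (554,72), (704,97), (676,298) and (522,275). The lever pad is near (67,193).

```bash
python3 - <<'E'
from h import *
c=env.read_camera("top")
f=lambda p:(np.array(p,float)+.5)/4-.5+[120,150]
def fit(name,pts,z,model):
    w=onplane(c,f(pts),z);m=np.array(model,float)
    A=(w-w.mean(0));M=m-m.mean(0)
    th=np.arctan2((M[:,0]*A[:,1]-M[:,1]*A[:,0]).sum(),(M*A).sum());R=np.array([[np.cos(th),-np.sin(th)],[np.sin(th),np.cos(th)]])
    t=w.mean(0)-R@m.mean(0);print(name,t.round(1),np.degrees(th).round(2),"resid",(w-m@R.T-t).round(1).tolist());return t,R
b,R=fit("box",[(304,56),(123,96),(170,328),(354,288)],45,[(86,-68),(86,68),(-86,68),(-86,-68)])
fit("pal",[(554,72),(704,97),(676,298),(522,275)],8,[(-74,-56),(-74,56),(74,56),(74,-56)])
print("handle bar",onplane(c,f([(615,183)]),36))
th=1.0;L=np.array([70-113*np.cos(th)-10*np.sin(th)*-1*-1,81]);print("pad xy at raised",(b+R@L).round(1), 50+113*np.sin(th)+10*np.cos(th),"seen",onplane(c,f([(67,193)]),150))
E
```

```text
box [501.  238.8] 10.75 resid [[-3.4, 2.1], [-2.5, -3.3], [3.3, -1.4], [2.6, 2.6]]
pal [499.6 -24.8] 169.82 resid [[0.2, -1.1], [-1.2, 1.8], [0.8, -0.2], [0.2, -0.5]]
handle bar [[500.3454528  -25.10024456]]
pad xy at raised [486.5 318.5] 150.4892443419737 seen [[499.82722957 322.01045621]]
```

```bash
python3 - <<'E'
from h import *
from scipy.spatial.transform import Rotation as Ro
s=env.state();c=env.read_camera("side");w=env.read_camera("wrist")
R=Ro.from_euler("xyz",s["tcp_rot"]).as_matrix();p=np.array(s["eef_pos"])
a=c["img"][0:130,0:140].copy();S=5;a=cv2.resize(a,None,fx=S,fy=S,interpolation=cv2.INTER_CUBIC);a0=a.copy()
for hx,hy,col in((37.5,90,(0,255,0)),(90,37.5,(0,0,255))):
    q=proj(c,np.array([p+R@[x,y,-59] for x,y in((-hx,-hy),(hx,-hy),(hx,hy),(-hx,hy))]))
    cv2.polylines(a,[((q+.5)*S).astype(np.int32)],True,col,1)
for v in ((0,0,0),(0,0,19)):cv2.circle(a,tuple(((proj(c,p+R@v)[0]+.5)*S).astype(int).tolist()),4,(255,0,0),-1)
a=cv2.resize(a,(460,427));wi=cv2.resize(w["img"],(340,255));o=np.zeros((427,800,3),np.uint8);o[:,:460]=a;o[:255,460:]=wi
cv2.imwrite("pics/g1.png",o)
E
```

```text
(no output)
```

View pics/g1.png

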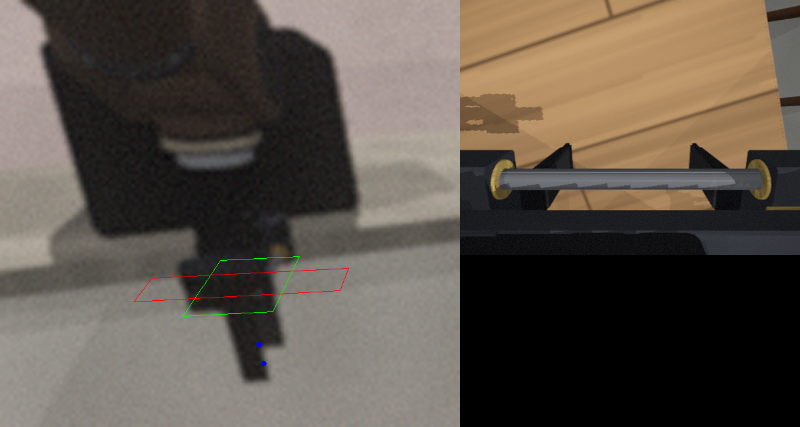

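```bash
cat >> h.py <<'E'
from scipy.spatial.transform import Rotation as Ro
def togo(x,y,z,yawdeg):
    s=env.state();R=Ro.from_euler("xyz",s["tcp_rot"]).as_matrix()
    d=R.T@(np.array([x,y,z])-np.array(s["eef_pos"]))
    dy=-((yawdeg-np.degrees(s["tcp_rot"][2])+180)%360-180)
    print("row",d.round(1).tolist(),"turn",round(dy,1),"t",round(s["t"],2),"F",np.round(s["ft_force"],1).tolist())
E
python3 -c "
from h import *
togo(565,251,250,-169.25)"
```

```text
row [-464.5, -216.9, -16.4] turn -28.1 t 0.35 F [1.0, 0.0, -0.6]
```

```bash
python3 -m crank '[[-464,-217,-16,-28,95],[-464,-217,-16,-28,95],[-464,-217,-16,-28,95],[-464,-217,-16,-28,95],[-464,-217,-16,-28,95],[-464,-217,-16,-28,95],[-464,-217,-16,-28,95],[-464,-217,-16,-28,95],[-464,-217,-16,-28,95],[-464,-217,-16,-28,95]]'; python3 -c "
from h import *
togo(565,251,250,-169.25)"
```

```text
t: 1.18
eef_pos: [488.6, 320.0, 246.6]
tcp_rot: [3.141, 0.0, -2.956]
ft_force: [0.9, 0.4, 0.3]
opening: 0.999
grip_force: 0.0
row [-62.3, -81.9, -3.4] turn -0.1 t 1.18 F [0.9, 0.4, 0.3]
```

```bash
python3 -m crank '[[-62,-82,-3,0,95],[-62,-82,-3,0,95],[-62,-82,-3,0,95],[-62,-82,-3,0,95],[-62,-82,-3,0,95]]'; python3 - <<'E'
from h import *
togo(565,251,250,-169.25)
c=env.read_camera("wrist");np.savez("w1.npz",**c);im=cv2.resize(c["img"],(800,600),interpolation=cv2.INTER_CUBIC)
# overlay predicted rim from top-cam estimate
t=np.array([501.,238.8]);a=np.radians(10.75);R=np.array([[np.cos(a),-np.sin(a)],[np.sin(a),np.cos(a)]])
q=proj(c,np.c_[np.array([(86,-68),(86,68),(-86,68),(-86,-68)])@R.T+t,[45]*4])
cv2.polylines(im,[((q+.5)*1.5625).astype(np.int32)],True,(0,255,0),1);cv2.imwrite("pics/w1.png",im)
E
```

```text
t: 1.6
eef_pos: [563.8, 251.8, 249.0]
tcp_rot: [3.141, -0.001, -2.958]
ft_force: [-0.5, 0.6, 0.3]
opening: 0.998
grip_force: 0.0
row [-1.0, -1.0, -1.0] turn -0.2 t 1.6 F [-0.5, 0.6, 0.3]
```

View pics/w1.png

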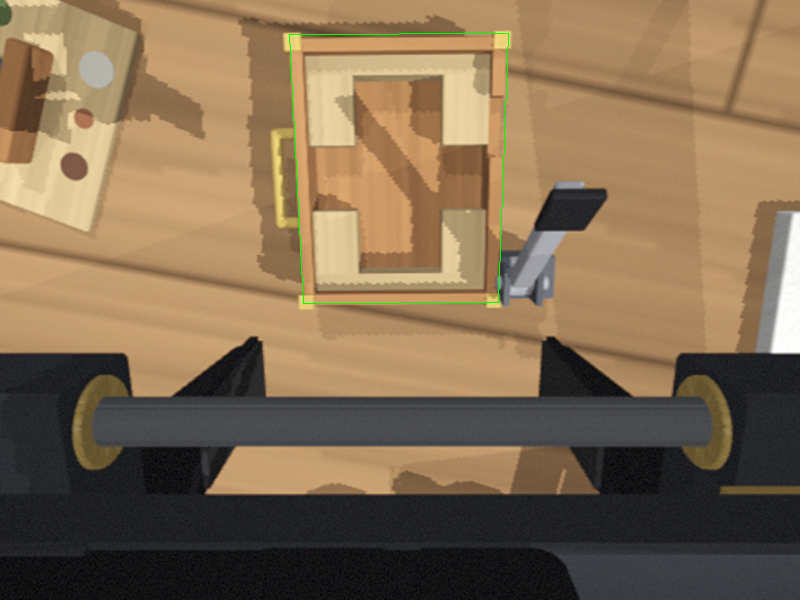

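The wrist view (800x600) shows the box rim matching the projected estimate to about 1 mm, with brass corners at (284,34), (510,33), (300,307) and (500,306). The refined box centre is about (501.9,238.0), yaw 10.75°. The raised lever leans over x≈0–45 at y≈64–98, so the gripper's wide body must stay clear of it. Next is the tin.

```bash
python3 -c "
from h import *
togo(618,-316,250,-178)"
```

```text
row [50.8, -569.0, -0.9] turn 8.6 t 1.65 F [-0.9, 0.5, 0.2]
```

```bash
python3 -m crank '[[51,-569,-1,8.6,95],[51,-569,-1,8.6,95],[51,-569,-1,8.6,95],[51,-569,-1,8.6,95],[51,-569,-1,8.6,95],[51,-569,-1,8.6,95],[51,-569,-1,8.6,95],[51,-569,-1,8.6,95],[51,-569,-1,8.6,95],[51,-569,-1,8.6,95]]'; python3 -c "
from h import *
togo(618,-316,250,-178)"
```

```text
t: 2.48
eef_pos: [603.4, -162.3, 250.5]
tcp_rot: [3.141, 0.0, -3.104]
ft_force: [1.1, 0.7, 0.7]
opening: 1.001
grip_force: 0.0
row [-8.8, -154.1, 0.4] turn 0.2 t 2.48 F [1.1, 0.7, 0.7]
```

```bash
python3 -m crank '[[-9,-154,0,0,95],[-9,-154,0,0,95],[-9,-154,0,0,95],[-9,-154,0,0,95],[-9,-154,0,0,95],[-9,-154,0,0,95]]'; python3 - <<'E'
from h import *
c=env.read_camera("wrist");np.savez("w2.npz",**c);h=cv2.cvtColor(c["img"],cv2.COLOR_BGR2HSV)
print(env.state()["eef_pos"])
for v in(150,170,190,210):
    m=(h[...,1]<50)&(h[...,2]>v);m[220:]=0
    print(v);blob(c,m,22)
cv2.imwrite("pics/w2.png",cv2.resize(c["img"],(640,480)))
E
```

```text
t: 2.98
eef_pos: [618.1, -315.4, 249.5]
tcp_rot: [3.141, -0.001, -3.106]
ft_force: [-0.4, 0.4, 0.3]
opening: 0.999
grip_force: 0.0
[ 618.23501914 -314.31290288  249.80982007]
150
centre 554.4 -318.9 size 123.1 51.9 long-axis yaw 0.4
centre 440.7 -183.7 size 52.4 5.6 long-axis yaw -88.0
centre 472.8 -555.2 size 43.7 28.9 long-axis yaw 2.0
170
centre 554.5 -318.7 size 122.5 51.6 long-axis yaw 0.2
centre 440.7 -183.2 size 51.4 5.6 long-axis yaw -88.0
centre 472.3 -555.8 size 42.7 27.4 long-axis yaw 2.0
190
centre 554.4 -318.6 size 122.1 50.6 long-axis yaw 0.3
centre 440.2 -182.8 size 50.3 4.6 long-axis yaw -88.0
centre 472.3 -556.2 size 42.7 24.8 long-axis yaw 2.0
210
centre 554.5 -318.8 size 121.5 49.2 long-axis yaw 0.4
centre 439.7 -179.7 size 42.2 3.7 long-axis yaw -88.0
centre 472.3 -556.9 size 42.9 21.9 long-axis yaw 2.8
```

View pics/w2.png

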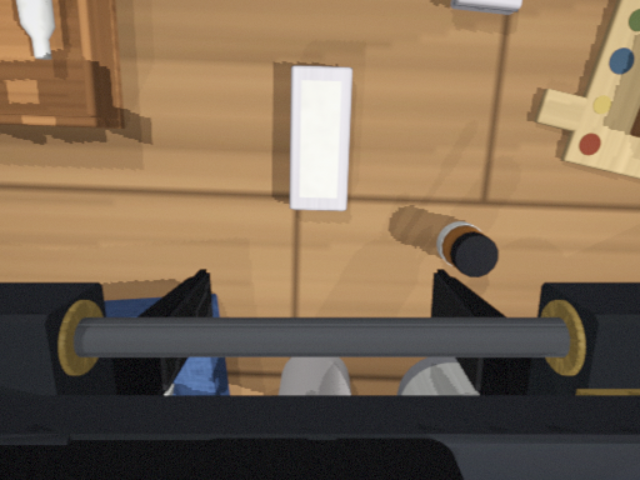

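The tin reads the same in both cameras: centre (554,-318), size 123x52, yaw 0.4°. The lid spans (291,67)–(351,210) in the 640 px view. I'll grip it 41 mm off-centre so that the gripper body stays clear of the lever over the box.

```bash
python3 -c "
from h import *
togo(513,-318,38,-179.6)"
```

```text
row [105.2, -0.0, 211.9] turn 1.7 t 3.03 F [0.0, -0.7, -0.1]
```

```bash
python3 -m crank '[[35,0,30,1.7,95],[70,0,60,1.7,95],[105,0,95,1.7,95],[105,0,130,1.7,95],[105,0,160,1.7,95],[105,0,185,1.7,95],[105,0,200,1.7,95],[105,0,208,1.7,95],[105,0,212,1.7,95],[105,0,212,1.7,95]]';python3 -c "
from h import *
togo(513,-318,38,-179.6)"
```

```text
t: 3.87
eef_pos: [513.6, -318.4, 38.2]
tcp_rot: [3.141, -0.0, -3.134]
ft_force: [0.9, 0.1, 0.7]
opening: 1.0
grip_force: 0.0
row [0.6, 0.4, 0.2] turn 0.0 t 3.87 F [0.9, 0.1, 0.7]
```

```bash
python3 -m crank '[[0,0,0,0,45],[0,0,0,0,45],[0,0,0,0,45],[0,0,0,0,45],[0,0,0,0,45],[0,0,0,0,45],[0,0,0,0,45],[0,0,0,0,45]]'; python3 -m crank '[[0,0,-2,0,45],[0,0,-5,0,45],[0,0,-10,0,45],[0,0,-20,0,45],[0,0,-30,0,45],[0,0,-40,0,45],[0,0,-50,0,45],[0,0,-50,0,45]]'; python3 - <<'E'
from h import *
c=env.read_camera("side");cv2.imwrite("pics/s1.png",cv2.resize(c["img"][150:350,180:440],(780,600),interpolation=cv2.INTER_CUBIC))
s=env.state();print(s["moment"])
E
```

```text
t: 4.53
eef_pos: [513.2, -319.5, 38.1]
tcp_rot: [3.142, 0.0, -3.136]
ft_force: [-0.2, -0.1, 1.0]
opening: 0.538
grip_force: 30.0
t: 5.2
eef_pos: [513.9, -320.0, 90.7]
tcp_rot: [-3.139, 0.003, -3.135]
ft_force: [-0.2, -0.8, -1.4]
opening: 0.535
grip_force: 30.0
[-0.02139131  0.00976704  0.0053905 ]
```

View pics/s1.png

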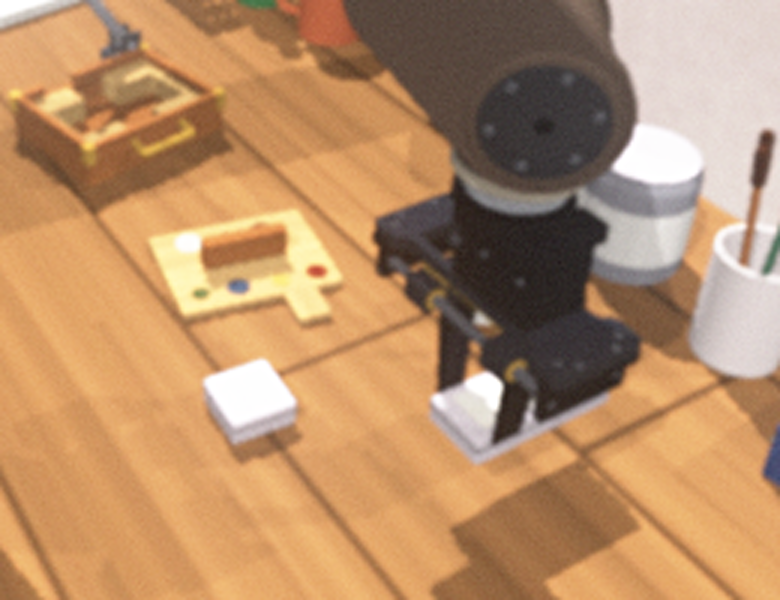

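The tin hangs level in the grip, with its lid near (520,420) in the side crop. Now I'll carry it over the box.

```bash
python3 -c "
from h import *
togo(460.6,230.2,130,-169.25)"
```

```text
row [49.6, 550.3, -41.3] turn -10.4 t 5.25 F [-0.1, -0.3, -1.4]
```

```bash
python3 -m crank '[[0,6,-15,0,45],[4,18,-30,-1,45],[8,40,-41,-2,45],[11,68,-41,-3,45],[14,98,-41,-4,45],[17,128,-41,-5,45],[20,158,-41,-6,45],[23,188,-41,-7,45],[26,218,-41,-8,45],[28,248,-41,-9,45]]'; python3 -m crank '[[3,30,0,-1,45],[6,60,0,-1.4,45],[9,90,0,-1.4,45],[12,120,0,-1.4,45],[14,150,0,-1.4,45],[16,180,0,-1.4,45],[18,210,0,-1.4,45],[20,240,0,-1.4,45],[21,262,0,-1.4,45],[21.5,276,0,-1.4,45]]';python3 -c "
from h import *
togo(460.6,230.2,130,-169.25)"
```

```text
t: 6.08
eef_pos: [483.0, -70.3, 128.9]
tcp_rot: [3.141, -0.0, -2.978]
ft_force: [0.1, -0.2, -0.7]
opening: 0.543
grip_force: 30.0
t: 6.92
eef_pos: [416.7, 199.1, 128.9]
tcp_rot: [3.141, -0.0, -2.952]
ft_force: [1.2, -0.1, -1.7]
opening: 0.538
grip_force: 30.0
row [-48.9, 22.3, -1.1] turn 0.1 t 6.92 F [1.2, -0.1, -1.7]
```

```bash
python3 -m crank '[[-15,7,0,0,45],[-30,14,0,0,45],[-42,19,-1,0,45],[-49,22,-1,0,45],[-49,22,-1,0,45],[-49,22,-1,0,45]]';python3 -c "
from h import *
togo(460.6,230.2,58,-169.25)"
```

```text
t: 7.42
eef_pos: [461.1, 227.7, 129.7]
tcp_rot: [-3.141, -0.001, -2.954]
ft_force: [0.2, 0.0, -1.6]
opening: 0.537
grip_force: 30.0
row [-0.0, 2.6, 71.7] turn 0.0 t 7.42 F [0.2, 0.0, -1.6]
```

```bash
python3 -m crank '[[0,2,12,0,45],[0,2,24,0,45],[0,2,36,0,45],[0,2,46,0,45],[0,2,53,0,45],[0,2,56,0,45],[0,2,56,0,45],[0,2,56,0,45]]';python3 -c "
from h import *
togo(460.6,230.2,58,-169.25);print(env.state()['moment'])"
```

```text
t: 8.08
eef_pos: [461.3, 229.9, 74.3]
tcp_rot: [3.141, 0.0, -2.954]
ft_force: [0.1, 0.3, -1.3]
opening: 0.542
grip_force: 30.0
row [0.6, 0.5, 16.3] turn -0.0 t 8.08 F [0.1, 0.3, -1.3]
[-0.03164213  0.05947401 -0.0096347 ]
```

```bash
python3 -m crank '[[0.5,0.5,3,0,45],[0.5,0.5,6,0,45],[0.5,0.5,9,0,45],[0.5,0.5,12,0,45],[0.5,0.5,12,0,45]]';python3 -c "
from h import *
togo(460.6,230.2,52.5,-169.25);print(env.state()['moment'])"
```

```text
t: 8.5
eef_pos: [460.5, 230.2, 61.6]
tcp_rot: [-3.142, -0.001, -2.954]
ft_force: [-0.4, 0.4, -1.5]
opening: 0.539
grip_force: 30.0
row [-0.1, -0.0, 9.1] turn 0.0 t 8.5 F [-0.4, 0.4, -1.5]
[0.06219021 0.09044509 0.04411033]
```

Tin bottom is about 23.6 mm high, so it has entered the recess with no contact force. I'll keep lowering until the tips almost touch the blocks.

```bash
python3 -m crank '[[0,0,2,0,45],[0,0,4,0,45],[0,0,6,0,45],[0,0,8,0,45],[0,0,8,0,45]]'; python3 -m crank '[[0,0,0.5,0,45],[0,0,1,0,45],[0,0,1,0,45]]'
```

```text
t: 8.92
eef_pos: [460.6, 230.2, 53.7]
tcp_rot: [3.142, -0.0, -2.954]
ft_force: [-1.2, 0.2, -2.0]
opening: 0.541
grip_force: 30.0
t: 9.17
eef_pos: [460.7, 230.3, 53.1]
tcp_rot: [3.142, 0.0, -2.954]
ft_force: [0.1, 1.0, -1.7]
opening: 0.541
grip_force: 30.0
```

```bash
python3 -m crank '[[0,0,0.5,0,45],[0,0,0.5,0,45]]'
```

```text
t: 9.33
eef_pos: [460.7, 230.3, 52.6]
tcp_rot: [3.142, 0.0, -2.954]
ft_force: [0.2, 0.3, -0.4]
opening: 0.538
grip_force: 30.0
```

```bash
python3 -m crank '[[0,0,0.5,0,45],[0,0,0.5,0,45]]'; python3 -m crank '[[0,0,0,0,56],[0,0,0,0,60],[0,0,0,0,62],[0,0,0,0,62]]'
```

```text
t: 9.5
eef_pos: [460.8, 230.3, 52.1]
tcp_rot: [3.142, 0.0, -2.954]
ft_force: [0.1, -0.2, -1.0]
opening: 0.54
grip_force: 30.5
t: 9.83
eef_pos: [460.9, 230.5, 52.3]
tcp_rot: [3.141, 0.001, -2.954]
ft_force: [-0.5, 1.7, 3.0]
opening: 0.646
grip_force: 1.6
```

```bash
python3 -m crank '[[0,0,-5,0,62],[0,0,-20,0,62],[0,0,-50,0,66],[0,0,-90,0,80],[0,0,-130,0,90],[0,0,-130,0,90]]'; python3 -c "
from h import *
togo(499.6,-24.8,150,169.8)"
```

```text
t: 10.33
eef_pos: [462.7, 231.1, 188.8]
tcp_rot: [3.14, 0.009, -2.954]
ft_force: [0.6, -0.4, 0.3]
opening: 0.846
grip_force: 0.0
row [11.9, -258.3, 38.3] turn 21.0 t 10.33 F [0.6, -0.4, 0.3]
```

```bash
python3 -m crank '[[0,-30,0,4,90],[2,-70,0,8,90],[4,-110,5,12,90],[6,-150,15,16,90],[8,-190,25,20,90],[10,-225,35,21,90],[12,-250,38,21,90],[12,-258,38,21,90],[12,-258,38,21,90],[12,-258,38,21,90]]'; python3 - <<'E'
from h import *
togo(499.6,-24.8,30,169.8)
c=env.read_camera("top");w=env.read_camera("wrist")
a=cv2.resize(c["img"][150:245,120:230],(440,380),interpolation=cv2.INTER_CUBIC);b=cv2.resize(w["img"],(360,270))
o=np.zeros((380,800,3),np.uint8);o[:,:440]=a;o[:270,440:]=b;cv2.imwrite("pics/v8.png",o)
E
```

```text
t: 11.17
eef_pos: [496.9, -25.0, 144.4]
tcp_rot: [3.141, 0.0, 2.962]
ft_force: [-1.0, 0.1, 0.7]
opening: 0.947
grip_force: 0.0
row [-2.6, 0.6, 114.4] turn -0.1 t 11.17 F [-1.0, 0.1, 0.7]
```

View pics/v8.png

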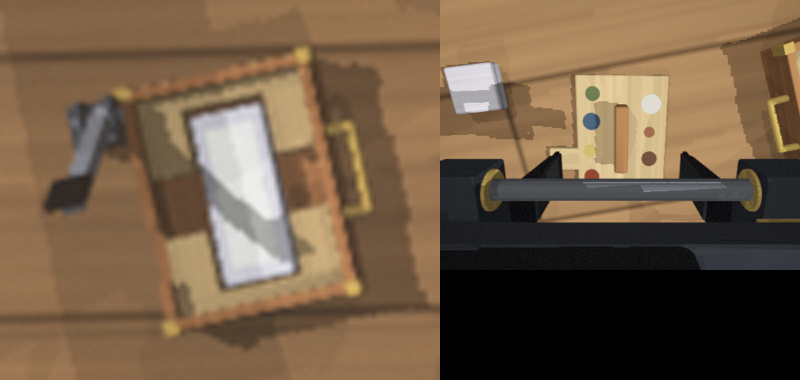

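The tin lies in the recess, lid corners (190,112), (262,100), (297,272) and (224,288) in the crop, and the lever is still raised. In the wrist view the palette bar at (622,140) is centred between the fingers, so I'll grip it, turn it 159° and set it down for a regrasp.

```bash
python3 -m crank '[[-2,0,35,0,70],[-2,0,70,0,60],[-2,0,95,0,50],[-2,0,108,0,50],[-2,0,114,0,50],[-2,0,114,0,50]]'; python3 -m crank '[[0,0,0,0,8],[0,0,0,0,8],[0,0,0,0,8],[0,0,0,0,8],[0,0,0,0,8],[0,0,0,0,8],[0,0,0,0,8],[0,0,0,0,8]]'; python3 -m crank '[[0,0,-3,0,8],[0,0,-8,0,8],[0,0,-16,0,8],[0,0,-22,0,8],[0,0,-25,7,8],[0,0,-25,14,8],[0,0,-25,21,8],[0,0,-25,28,8],[0,0,-25,35,8],[0,0,-25,42,8]]'
```

```text
t: 11.77
eef_pos: [498.6, -24.6, 29.4]
tcp_rot: [3.141, -0.002, 2.964]
ft_force: [-0.1, 0.6, 0.5]
opening: 0.582
grip_force: 0.0
t: 12.43
eef_pos: [499.2, -25.8, 30.5]
tcp_rot: [3.141, 0.001, 2.962]
ft_force: [-0.5, 1.0, 6.3]
opening: 0.164
grip_force: 30.0
t: 13.27
eef_pos: [499.1, -25.8, 55.7]
tcp_rot: [3.141, 0.0, 2.224]
ft_force: [-0.4, -0.5, -2.6]
opening: 0.17
grip_force: 30.0
```

```bash
python3 -m crank '[[0,0,0,7,8],[0,0,0,14,8],[0,0,0,21,8],[0,0,0,28,8],[0,0,0,35,8],[0,0,0,42,8],[0,0,0,49,8],[0,0,0,56,8],[0,0,0,63,8],[0,0,0,70,8]]'; python3 -m crank '[[0,0,0,7,8],[0,0,0,14,8],[0,0,0,21,8],[0,0,0,28,8],[0,0,0,35,8],[0,0,0,41,8],[0,0,0,45,8],[0,0,0,46.7,8],[0,0,0,46.7,8],[0,0,0,46.7,8]]';python3 -c "
from h import *
togo(500,-25,30,10.75)"
```

```text
t: 14.1
eef_pos: [499.1, -25.8, 55.7]
tcp_rot: [3.141, -0.0, 1.002]
ft_force: [0.3, -0.6, -1.7]
opening: 0.165
grip_force: 30.0
t: 14.93
eef_pos: [499.1, -25.8, 55.5]
tcp_rot: [3.141, -0.0, 0.194]
ft_force: [0.0, 0.5, -1.9]
opening: 0.16
grip_force: 30.0
row [1.0, -0.6, 25.5] turn 0.4 t 14.93 F [0.0, 0.5, -1.9]
```

```bash
python3 -m crank '[[0,0,6,0.4,8],[0,0,12,0.4,8],[0,0,18,0.4,8],[0,0,22,0.4,8],[0,0,24,0.4,8],[0,0,25,0.4,8],[0,0,25,0.4,8]]'; python3 -m crank '[[0,0,0,0,20],[0,0,0,0,40],[0,0,0,0,50],[0,0,0,0,50]]'; python3 -m crank '[[0,0,-10,0,60],[0,0,-30,0,70],[0,0,-55,0,95],[0,0,-70,-7,95],[0,0,-70,-14,95],[0,0,-70,-21,95],[0,0,-70,-28,95],[0,0,-70,-35,95],[0,0,-70,-42,95],[0,0,-70,-49,95]]'; python3 -m crank '[[0,0,0,-7,95],[0,0,0,-14,95],[0,0,0,-21,95],[0,0,0,-28,95],[0,0,0,-35,95],[0,0,0,-41,95],[0,0,0,-41,95]]'; python3 - <<'E'
from h import *
togo(499,-26,30,100.75)
c=env.read_camera("wrist");np.savez("w3.npz",**c);h=cv2.cvtColor(c["img"],cv2.COLOR_BGR2HSV)
t=np.array([499.,-26]);a=np.radians(10.75);R=np.array([[np.cos(a),-np.sin(a)],[np.sin(a),np.cos(a)]])
im=cv2.resize(c["img"],(800,600))
def dr(m,z,col):
    q=proj(c,np.c_[np.array(m)@R.T+t,[z]*len(m)]);cv2.polylines(im,[((q+.5)*1.5625).astype(np.int32)],True,col,1)
dr([(-40,-8),(40,-8),(40,8),(-40,8)],36,(0,255,0))
dr([(-74,-56),(74,-56),(74,56),(-17,56),(-17,92),(-47,92),(-47,56),(-74,56)],8,(0,0,255))
cv2.imwrite("pics/v9.png",im)
E
```

```text
t: 15.52
eef_pos: [498.6, -25.7, 30.5]
tcp_rot: [-3.141, 0.001, 0.186]
ft_force: [-3.3, 0.1, 10.7]
opening: 0.167
grip_force: 30.0
t: 15.85
eef_pos: [499.1, -25.8, 30.0]
tcp_rot: [-3.142, -0.0, 0.186]
ft_force: [-0.1, -0.1, 0.5]
opening: 0.362
grip_force: 0.0
t: 16.68
eef_pos: [499.0, -25.8, 100.8]
tcp_rot: [3.141, -0.0, 1.047]
ft_force: [0.3, 1.1, -0.4]
opening: 0.991
grip_force: 0.0
t: 17.27
eef_pos: [499.0, -25.8, 100.7]
tcp_rot: [3.141, 0.0, 1.761]
ft_force: [0.5, -0.2, -0.3]
opening: 1.0
grip_force: 0.0
row [-0.2, -0.1, 70.7] turn 0.2 t 17.27 F [0.5, -0.2, -0.3]
```

View pics/v9.png

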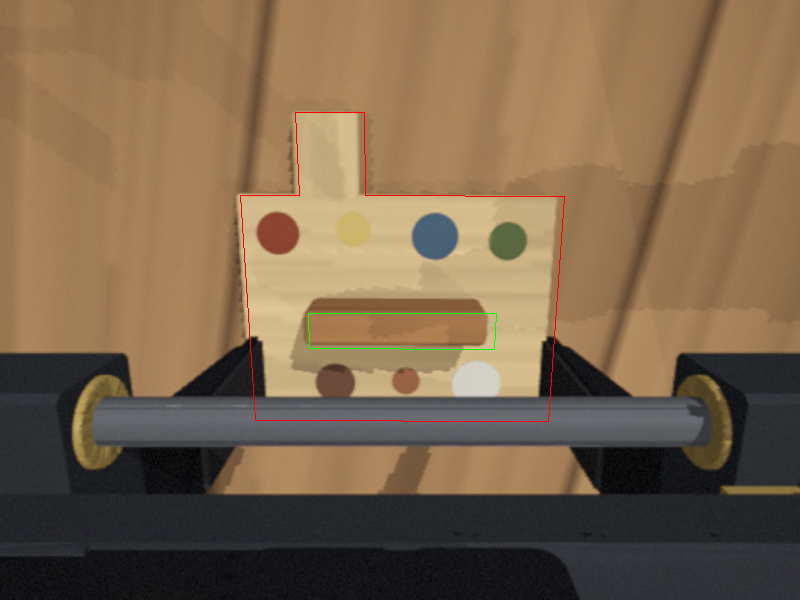

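The wrist view shows the palette with its tongue at (295–365,112–195) pointing to box +y. The bar (304–488) sits about 2.5 mm towards -x of the prediction, and the closing fingers will centre it. I'll grip it along the bar and lift.

```bash
python3 -m crank '[[0,-2.5,20,0,95],[0,-2.5,40,0,95],[0,-2.5,58,0,95],[0,-2.5,67,0,95],[0,-2.5,70.5,0,95],[0,-2.5,70.5,0,95]]'; python3 -m crank '[[0,0,0,0,72],[0,0,0,0,72],[0,0,0,0,72],[0,0,0,0,72],[0,0,0,0,72],[0,0,0,0,72]]'; python3 -m crank '[[0,0,-3,0,72],[0,0,-10,0,72],[0,0,-25,0,72],[0,0,-45,0,72],[0,0,-65,0,72],[0,0,-75,0,72],[0,0,-75,0,72]]';  python3 -c "
from h import *
togo(501.9,238,105,100.75)"
```

```text
t: 17.82
eef_pos: [496.5, -26.2, 29.3]
tcp_rot: [-3.141, -0.0, 1.755]
ft_force: [0.5, -0.7, 0.2]
opening: 1.001
grip_force: 0.0
t: 18.32
eef_pos: [496.8, -26.3, 30.3]
tcp_rot: [3.141, 0.0, 1.757]
ft_force: [-0.1, 0.8, 6.7]
opening: 0.839
grip_force: 30.0
t: 18.9
eef_pos: [497.3, -26.3, 106.7]
tcp_rot: [3.138, 0.001, 1.757]
ft_force: [-0.6, -0.7, -2.2]
opening: 0.841
grip_force: 30.0
row [258.9, 53.4, 1.5] turn -0.1 t 18.9 F [-0.6, -0.7, -2.2]
```

```bash
python3 -m crank '[[8,4,0,0,72],[26,10,0,0,72],[54,18,0,0,72],[86,26,0,0,72],[118,34,0,0,72],[150,41,0,0,72],[182,47,0,0,72],[214,51,0,0,72],[242,53,0,0,72],[255,53,0,0,72]]'; python3 -m crank '[[4,0,0,0,72],[4,0,0,0,72],[4,0,0,0,72]]'; python3 -c "
from h import *
togo(501.9,238,63,100.75)"
```

```text
t: 19.73
eef_pos: [500.4, 237.4, 103.1]
tcp_rot: [-3.14, -0.0, 1.759]
ft_force: [0.3, -0.4, -2.7]
opening: 0.839
grip_force: 30.0
t: 19.98
eef_pos: [500.6, 237.4, 104.0]
tcp_rot: [-3.141, 0.0, 1.757]
ft_force: [-0.2, -0.1, -1.9]
opening: 0.838
grip_force: 30.0
row [0.4, 1.5, 41.0] turn -0.1 t 19.98 F [-0.2, -0.1, -1.9]
```

```bash
python3 -m crank '[[0.5,1.2,8,0,72],[0.5,1.2,16,0,72],[0.5,1.2,22,0,72],[0.5,1.2,25,0,72],[0.5,1.2,28,0,72],[0.5,1.2,30,0,72],[0.5,1.2,32,0,72],[0.5,1.2,32,0,72]]'; python3 -c "
from h import *
togo(501.9,238,63,100.75);print(env.state()['moment'])"
```

```text
t: 20.65
eef_pos: [501.8, 238.8, 72.3]
tcp_rot: [-3.141, -0.0, 1.757]
ft_force: [-0.2, 0.9, -2.3]
opening: 0.839
grip_force: 30.0
row [-0.8, -0.1, 9.3] turn -0.1 t 20.65 F [-0.2, 0.9, -2.3]
[-0.07894011  0.04758797  0.03127489]
```

Board bottom is about 42 mm high, below the rim, and there is no contact force. I'll continue lowering.

```bash
python3 -m crank '[[-0.5,0,2,0,72],[-0.5,0,4,0,72],[-0.5,0,6,0,72],[-0.5,0,7,0,72],[-0.5,0,7,0,72]]'; python3 -m crank '[[0,0,1,0,72],[0,0,1.7,0,72],[0,0,1.7,0,72]]'
```

```text
t: 21.07
eef_pos: [501.8, 238.3, 65.4]
tcp_rot: [-3.141, -0.0, 1.757]
ft_force: [-0.3, -0.0, -2.4]
opening: 0.844
grip_force: 30.0
t: 21.32
eef_pos: [501.9, 238.3, 63.8]
tcp_rot: [-3.142, -0.0, 1.757]
ft_force: [0.5, 0.3, -2.4]
opening: 0.837
grip_force: 30.0
```

```bash
python3 -m crank '[[0,0,0.5,0,72],[0,0,1,0,72],[0,0,1,0,72]]'; python3 -m crank '[[0,0,0.4,0,72],[0,0,0.4,0,72]]'
```

```text
t: 21.57
eef_pos: [502.0, 238.3, 63.4]
tcp_rot: [3.141, -0.0, 1.757]
ft_force: [-2.5, -0.9, 4.2]
opening: 0.841
grip_force: 30.0
t: 21.73
eef_pos: [501.9, 238.3, 63.4]
tcp_rot: [3.141, -0.0, 1.757]
ft_force: [-4.0, -0.5, 9.5]
opening: 0.84
grip_force: 30.0
```

The palette has seated on the ledges: contact came at the expected height. Releasing and rising.

```bash
python3 -m crank '[[0,0,0,0,84],[0,0,0,0,90],[0,0,0,0,94],[0,0,0,0,94]]'; python3 -m crank '[[0,0,-10,0,94],[0,0,-30,0,94],[0,0,-65,0,94],[0,0,-105,0,60],[0,0,-145,0,30],[-20,0,-170,0,0],[-40,0,-170,0,0],[-60,0,-170,0,0],[-60,0,-170,0,0]]'; python3 - <<'E'
from h import *
c=env.read_camera("wrist");np.savez("w4.npz",**c)
t=np.array([501.9,238.]);a=np.radians(10.75);R=np.array([[np.cos(a),-np.sin(a)],[np.sin(a),np.cos(a)]])
im=cv2.resize(c["img"],(800,600))
def dr(P,col):
    P=np.array(P,float);P=np.c_[P[:,:2]@R.T+t,P[:,2]];q=proj(c,P);cv2.polylines(im,[((q+.5)*1.5625).astype(np.int32)],True,col,1)
dr([(x,y,41) for x,y in[(-74,-56),(74,-56),(74,56),(-17,56),(-17,92),(-47,92),(-47,56),(-74,56)]],(0,0,255))
c1,s1=np.cos(1),np.sin(1);dr([(70-l*c1+10*s1,81+w,50+l*s1+10*c1) for l,w in((96,-13),(130,-13),(130,13),(96,13))],(0,255,0))
cv2.imwrite("pics/v10.png",im)
px=[]
for l in(113,):px=t+R@np.array([70-l*c1+10*s1,81]);print("pad",px)
togo(px[0],px[1],175,100.75)
E
```

```text
t: 22.07
eef_pos: [502.0, 238.3, 62.5]
tcp_rot: [3.141, -0.0, 1.757]
ft_force: [-0.7, 0.0, -0.6]
opening: 0.979
grip_force: 0.0
t: 22.82
eef_pos: [513.4, 177.0, 233.8]
tcp_rot: [3.14, 0.0, 1.755]
ft_force: [-0.1, -0.9, 0.5]
opening: 0.622
grip_force: 0.0
pad [503.84743163 320.81664194]
row [141.9, 16.8, 58.4] turn -0.2 t 22.87 F [1.0, -0.0, -0.8]
```

View pics/v10.png

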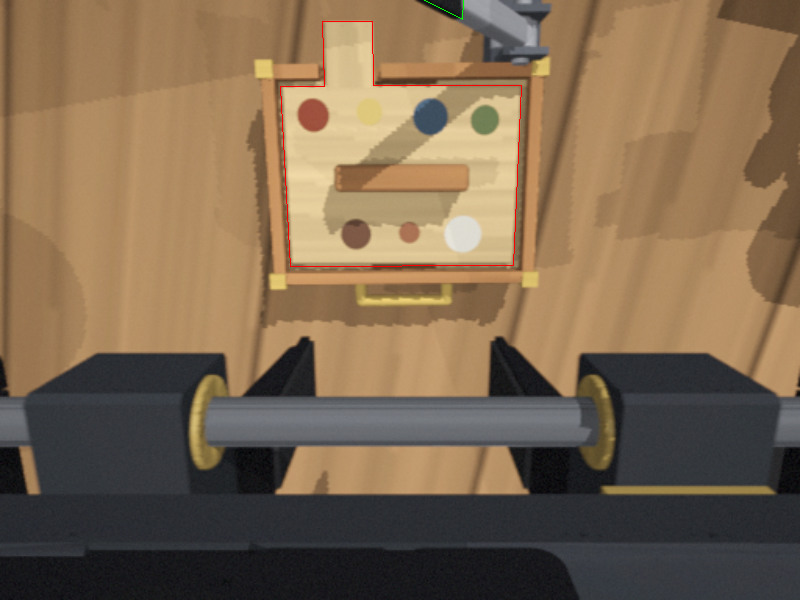

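The palette outline matches the predicted seat within about 1 mm: board (282–521,85–266), tongue (323–373,21–85) through the notch. Now the lever, with the fingers closed above the thumb pad.

```bash
python3 -m crank '[[35,8,0,0,0],[70,16,0,0,0],[105,25,0,0,0],[135,25,0,0,0],[142,25,10,0,0],[142,25,25,0,0],[142,25,40,0,0],[142,25,46,0,0],[142,25,46,0,0]]'; python3 -c "
from h import *
togo(511.7,322.3,184,100.75);print(env.state()['opening'])"
```

```text
t: 23.62
eef_pos: [510.6, 323.4, 185.0]
tcp_rot: [-3.139, 0.001, 1.757]
ft_force: [-0.1, -0.1, -0.2]
opening: 0.012
grip_force: 0.0
row [-1.3, 0.9, 1.0] turn -0.1 t 23.62 F [-0.1, -0.1, -0.2]
0.012297522904940258
```

```bash
python3 -m crank '[[-1,1,8,0,0],[-1,1,15,0,0],[-1,-8,22,0,0],[-1,-18,28,0,0],[-1,-26,36,0,0],[-1,-34,44,0,0],[-1,-34,44,0,0]]'; python3 -m crank '[[0,-6,9,0,0],[0,-12,19,0,0],[0,-15,24,0,0],[0,-17,29,0,0],[0,-20,37,0,0],[0,-22,45,0,0],[0,-22,45,0,0],[0,-22,45,0,0]]'
```

```text
t: 24.2
eef_pos: [477.1, 315.8, 141.7]
tcp_rot: [-3.141, 0.0, 1.757]
ft_force: [0.9, -0.5, 1.4]
opening: 0.009
grip_force: 0.8
t: 24.87
eef_pos: [456.5, 312.2, 97.1]
tcp_rot: [-3.141, 0.0, 1.757]
ft_force: [0.9, -0.0, -0.1]
opening: 0.004
grip_force: 0.0
```

```bash
python3 -m crank '[[0,0,-20,0,0],[0,0,-60,0,0],[0,0,-100,0,0],[-20,0,-120,0,0],[-60,0,-120,0,0],[-100,0,-120,0,0],[-140,0,-120,0,0],[-180,0,-120,0,0],[-220,0,-120,0,0],[-220,0,-120,0,0]]'; python3 - <<'E'
from h import *
t=np.array([501.9,238.]);a=np.radians(10.75);R=np.array([[np.cos(a),-np.sin(a)],[np.sin(a),np.cos(a)]])
for n in("top","side","wrist"):
    c=env.read_camera(n);g=cv2.cvtColor(c["img"],cv2.COLOR_BGR2GRAY)
    for name,P in(("down",(-43,81,60)),("bar mid down",(10,81,56)),("raised",(17.4,81,150.5)),("tongue",(-32,64,41)),("grip",(0,0,69)),("paletteL",(-60,30,41))):
        q=proj(c,np.r_[t+R@np.array(P[:2]),P[2]])[0].round().astype(int)
        ok=0<=q[0]<512 and 0<=q[1]<384
        print(n,name,q,c["img"][q[1],q[0]].tolist() if ok else None)
    # dark blob near
    if n=="top":
        m=(g<45);m[:, :100]=0;m[:130]=0;m[230:]=0;m[:,260:]=0;blob(c,m,60)
E
```

```text
t: 25.7
eef_pos: [498.5, 90.7, 218.1]
tcp_rot: [3.14, 0.001, 1.752]
ft_force: [1.0, -0.4, -0.4]
opening: 0.006
grip_force: 0.0
top down [153 219] [38, 39, 45]
top bar mid down [149 200] [153, 146, 143]
top raised [137 196] [75, 107, 141]
top tongue [160 213] [70, 79, 90]
top grip [177 197] [49, 56, 65]
top paletteL [174 220] [37, 40, 48]
centre 471.5 183.5 size 166.8 75.9 long-axis yaw -86.4
side down [192 171] [52, 56, 69]
side bar mid down [206 167] [154, 154, 165]
side raised [206 140] [244, 247, 248]
side tongue [198 177] [66, 97, 127]
side grip [218 174] [84, 136, 201]
side paletteL [197 184] [87, 132, 193]
wrist down [240 -93] None
wrist bar mid down [307 -90] None
wrist raised [ 347 -195] None
wrist tongue [254 -56] None
wrist grip [294  17] [92, 141, 191]
wrist paletteL [223 -12] None
```

```bash
python3 -m crank '[[-40,0,0,0,0],[-80,0,0,0,0],[-120,0,0,0,0],[-160,0,0,0,0],[-200,0,0,0,0],[-240,0,0,0,0],[-240,0,0,0,0]]'; python3 - <<'E'
from h import *
t=np.array([501.9,238.]);a=np.radians(10.75);R=np.array([[np.cos(a),-np.sin(a)],[np.sin(a),np.cos(a)]])
for n,(u0,u1,v0,v1) in(("top",(120,175,200,235)),("side",(175,215,155,185))):
    c=env.read_camera(n);g=cv2.cvtColor(c["img"],cv2.COLOR_BGR2GRAY)
    m=np.zeros_like(g);m[v0:v1,u0:u1]=g[v0:v1,u0:u1]<62
    k,l,st,ce=cv2.connectedComponentsWithStats(m)
    i=1+np.argmax(st[1:,4]);print(n,"dark blob px",ce[i].round(1),st[i])
    for A in(0,.1,.2,.4):
        P=(70-113*np.cos(A)+10*np.sin(A),81,50+113*np.sin(A)+10*np.cos(A));print(A,proj(c,np.r_[t+R@np.array(P[:2]),P[2]])[0].round(1))
    if n=="top":
        h=cv2.cvtColor(c["img"],cv2.COLOR_BGR2HSV);w=(h[...,1]<50)&(h[...,2]>170);w[:,:300]=0;w[:130]=0;w[245:]=0;w[:,350:]=0;blob(c,w,22)
        q=[(x,y) for x,y in[(-60,30),(60,30),(0,-45),(-32,66)]]
        for P in q:
            u=proj(c,np.r_[t+R@np.array(P),41])[0].round().astype(int);print(P,c["img"][u[1],u[0]])
E
```

```text
t: 26.43
eef_pos: [543.1, -144.0, 217.4]
tcp_rot: [3.14, 0.002, 1.755]
ft_force: [-1.5, -0.2, -0.6]
opening: 0.006
grip_force: 0.0
top dark blob px [152.5 218.8] [148 213  10  13  99]
0 [152.6 218.6]
0.1 [151.3 218.1]
0.2 [149.8 217.3]
0.4 [146.6 214.3]
(-60, 30) [110 155 182]
(60, 30) [109 153 179]
(0, -45) [118 166 195]
(-32, 66) [ 71  98 116]
side dark blob px [191.9 172.1] [189 171   7   3   9]
0 [192.1 171.2]
0.1 [192.2 167.9]
0.2 [192.7 164.6]
0.4 [194.5 157.8]
```

The lever pad is seen exactly at the fully-down position in both cameras, and the palette is in place. Handing the job in.

```bash
python3 -c "
from cell import env
print(env.job_done())"
```

```text
the job is handed in; nothing more can be done
None
```

The box is packed and handed in at about 26 s: tin in the recess, palette on its ledges with its tongue through the notch, lever down in both cameras; I released the tin about 6 mm above the recess floor because the raised lever blocked a lower grip.

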